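Shut the coffee canister and take its dust cover away

ROBOT

A 6-joint arm with a two-finger parallel gripper is mounted at the origin on the work surface. World frame = base frame: x ahead of the robot, y to its left, z up, the work surface at z = 0. Lengths are in m, angles in rad, forces in N, time in s.
With the tool pointing down it reaches from about 0.35 to 0.8 m from the base axis. Payload 7.3 kg.
Tool frame: the origin (TCP) lies between the finger pads; the fingertips stand 25 mm ahead of it and the grasp point (between the pads) lies 6 mm ahead of it (r.tip_extent is the distance from the TCP to the fingertips, in m); z points along the fingers, y is the line along which they close (so a half turn about z gives the same grasp; the last joint's range is limited). The gripper opens to 85 mm and grips with 20 to 120 N. Pads are 22 mm wide; open, the fingers measure 114 mm over their backs; the gripper's body (76 mm by 85 mm) begins 54 mm behind the grasp point. The pads swing forward as they close: fully open they stand 13 mm farther back than shut.
Start: joints at [-1.293, 0.342, 1.524, -0, 1.275, -0.146], TCP at [0.216, -0.479, 0.256] pointing down, gripper open.
Joint ranges: [-2.53, 2.53], [-0.77, 2.02], [0.04, 2.7], [-1, 4.14], [0.28, 2.66], [-3.11, 3.11]. Speed limits (rad/s): [2.57, 2.57, 3.14, 3.14, 3.14, 3.14].

INTERFACE

Orientations are given as a unit quaternion [x, y, z, w].
In Python, from workcell import r, command_gripper, optics gives the robot as it stands. The module is installed in compiled form; this text tells all that it offers. Calls block until the motion is done:
- r.reach(position, orientation): joint-space move of the TCP to a pose.
- r.move_straight(position, orientation=None, speed=0.15, max_force=None): straight line of the TCP; orientation=None keeps the orientation; speed is the mean speed in m/s. With max_force (N) it stops when the force on the tool has changed by that much, and returns True; else False.
- r.movej(angles): joint-space move.
- command_gripper(opening, force=None): finger opening in m; force is the grip in N (None keeps the last); returns when the fingers have stopped.
- r.hold(seconds).
- r.solve_ik(position, orientation): joint angles nearest the present ones, or None.
- r.read_state(): the state.
- optics.get_image(name): name is "scene" or "top"; returns (picture, depth): 480x640x3 uint8, red, green, blue; 480x640 float32, m along the optical axis (not along the pixel's ray), 0 where there is no reading.
- optics.camera_model(name): a dict with "K" (3x3 intrinsics, pixels), "R" (3x3) and "t" (3): a world point X has camera coordinates R X + t. Camera axes: x right, y down, z forward; pixel columns grow to the right and rows downward; lengths in m; the calibration is good to about 2 mm. A picture is of the moment at which its call begins. camera_model takes no time and is no camera call.
A pose or a line that the arm cannot do raises r.PlanningError and nothing moves.
- r.finish_job(): hands the job in; it is judged then, once.
The state is a dict: "time_s": time; "joint_positions": joint angles; "dq": joint speeds; "tau": joint torques, N m; "eef_pos": TCP position; "eef_rot": TCP orientation; "contact_force": force on the tool from outside, world axes, zero at the start; "torque": the same for the moment, N m; "grip_width": finger opening in m; "grip_force": force on a finger pad.
Only numpy, scipy, OpenCV 4.12 (cv2) and the standard library are available. Lean on these libraries where they do the work, as an engineer would, in place of code of your own. Each camera call takes 0.05 s, during which the arm holds its last target. There are 200 camera calls.

TASK

Clear the coffee canister's chute by swinging its dosing lever all the way to its stop and letting it spring back. Then carry the double lid, still nested, by the inner lid's finger tab to the canister, lower it without dropping until the inner lid is fully seated in the mouth, and let go of the tab. Last, lift the outer lid off alone by its collar and finish while still holding it level over the canister, well clear above the tab, with the inner lid left fully seated and the mug, jam jar and jug left alone.

Things in the scene. Friction and masses are not known exactly. Their poses are not given: they have to be found in the camera images.
- canister: Round aluminium coffee canister on a wooden foot, fixed to the table left or right of the middle, yaw up to 0.4 rad. Origin: centre of its underside, z up. Outside diameter 96 mm, wall 4 mm, rim 120 mm above the origin, open at the top; foot 124 mm across, 14 mm high. A small spout, 40 mm up, is on its +x side; its dosing lever points roughly at the robot (-x side).
- canister_rim (a point): Centre of the canister's round mouth, 88 mm in diameter, level with the rim (120 mm above the table).
- dose_lever (a joint): Angle (rad) of the dosing lever, which turns about the canister's own vertical axis: 0 = home, 0.9 = at its stop, growing anticlockwise seen from above. A spring pushes it home: about 1 N at the peg to start it, 3.7 N at the stop; released, it swings home within a second.
- lever_peg (a point): Centre of the top of the lever's upright black peg: 14 mm in diameter, 70 to 106 mm above the table, 98 mm from the canister's axis, at the end of a flat steel arm (14 mm wide, 70 to 78 mm above the table, ending 8 mm beyond the peg's centre). In the canister's frame it stands at an angle of 2.69 rad from +x at home, 3.59 rad at the stop.
- coaster: Flat round cork coaster, 150 mm in diameter, 12 mm thick, fixed to the table, on the other side of the middle from the canister; the double lid starts at its centre. Origin: centre of its underside.
- inner_lid: Inner lid, loose, 0.11 to 0.22 kg. Aluminium plug 82 mm in diameter, 14 mm deep (lowest 6 mm taper to 74 mm), under a flange 96 mm in diameter (14 to 18 mm above the origin) that rests on the canister's rim when seated; then a boss 38 mm in diameter (18 to 24 mm) and a wooden finger tab. Origin: centre of the plug's underside, z up; 106 mm above the table when seated.
- tab_top (a point): Centre of the top of the inner lid's upright wooden finger tab, 74 mm above the inner lid's origin. The tab is 28 mm long along the lid's x, 14 mm thick along its y (yaw starts up to 1.2 rad either way), from 24 to 74 mm above the origin. Nested, it sticks out 30 mm above the outer lid's collar. Lifting it carries both lids.
- outer_lid: Outer lid (dust cover), loose, 0.10 to 0.21 kg: aluminium cap 112 mm in diameter, skirt 0 to 10 mm above the origin (inside diameter 104 mm), top plate 10 to 14 mm, then a collar. Origin: centre of the skirt's lower edge, z up. Nested, it rests by weight alone on the inner lid's flange, origin 8 mm above the inner lid's origin.
- collar_top (a point): Centre of the top of the outer lid's round wooden collar, 36 mm above the outer lid's origin. Collar: outside diameter 50 mm, through hole 41 mm, from 14 to 36 mm above the origin; the inner lid's boss and tab stand up inside it with 1.5 mm and more to spare. Lifting the collar takes the outer lid alone.
- mug: White mug, 80 mm in diameter, 85 mm high, bystander. Origin: centre of its underside.
- jam_jar: Amber jam jar with steel cap, 72 mm in diameter, 100 mm high, bystander. Origin: centre of its underside.
- jug: Blue-glazed jug, 96 mm in diameter, 135 mm high, bystander. Origin: centre of its underside.

How it is judged:
On the way, in this order (a step that is already met when the one before it is completed fails the run):
1. the dosing lever is at its stop (value of joint dose_lever above 0.84 rad), for 0.05 s.
2. the lever is let go and back home (value of joint dose_lever below 0.08 rad and contact force between the fingers and dose_lever below 0.1 N), for 0.1 s.
3. the nested lid is seated in the canister, both parts together, and the tab is let go (horizontal distance between inner_lid and canister below 0.006 m and z of inner_lid in the frame of canister between 0.1 and 0.11 m and angle between inner_lid's own z axis and vertical below 0.06 rad and z of outer_lid in the frame of inner_lid below 0.011 m and horizontal distance between outer_lid and inner_lid below 0.005 m and contact force between the fingers and inner_lid below 0.1 N), for 0.2 s.
At the end, for the whole second after the job is handed in: Inner lid seated (within 6 mm of centre, 4 mm of height, level to 0.06 rad), lever home (under 0.08 rad); outer lid held still by the fingers over the canister (within 60 mm of its axis), skirt 4 mm or more above the top of the tab, level to 0.2 rad, touching only the fingers (horizontal distance between inner_lid and canister below 0.006 m and z of inner_lid in the frame of canister between 0.1 and 0.11 m and angle between inner_lid's own z axis and vertical below 0.06 rad and value of joint dose_lever below 0.08 rad and z of outer_lid in the frame of canister between 0.184 and 0.4 m and horizontal distance between outer_lid and canister below 0.06 m and angle between outer_lid's own z axis and vertical below 0.2 rad and contact force between the fingers and outer_lid above 1 N and contact force between each of outer_lid, the fingers and inner_lid below 0.1 N and contact force between outer_lid and canister below 0.1 N and linear speed of outer_lid below 0.03 m/s and linear speed of inner_lid below 0.02 m/s); the arm keeps its last pose, push and grip.
It fails at once if the outer lid comes off (more than 7 mm) while the inner lid is not seated in the canister (z of outer_lid in the frame of inner_lid above 0.015 m and not (horizontal distance between inner_lid and canister below 0.006 m and z of inner_lid in the frame of canister between 0.1 and 0.11 m and angle between inner_lid's own z axis and vertical below 0.06 rad)).
It fails at once if the inner lid is dropped over the canister (let go more than 8 mm above its seat) (horizontal distance between inner_lid and canister below 0.07 m and z of inner_lid in the frame of canister above 0.114 m and contact force between the fingers and inner_lid below 0.05 N).
It fails at once if the mug, jam jar or jug is moved more than 30 mm (distance of any of mug, jam_jar, jug from where it was at the start of the episode above 0.03 m).
It also fails if it takes over 72 s, if anything falls off the work surface, if the arm or the gripper's body presses on something with over 40 N, if the wrist force passes 120 N, or if a joint passes its speed limit or range.

## Working session

There is one attempt and no reset: what is moved stays moved. The work goes in short steps, each a Python script; the robot and the scene stay as the last script left them, time stands still between calls to the robot, and variables do not carry over. Pictures are saved under pics/ and viewed, at most 10 in all, crops included, and the job is handed in when it is done.

```bash
mkdir -p pics
python3 - <<'E'
from workcell import r,optics
import cv2,numpy as np
for n in("top","scene"):
    p,d=optics.get_image(n); cv2.imwrite(f"pics/{n}0.png",p[...,::-1]); np.save(f"{n}_d.npy",d); np.save(f"{n}_p.npy",p)
    m=optics.camera_model(n); np.savez(f"{n}_m.npz",**{k:np.array(m[k]) for k in "KRt"}); print(n,m["K"],-np.array(m["R"]).T@m["t"],m["R"])
s=r.read_state();print(s["time_s"],s["eef_rot"],r.tip_extent)
E
```

```text
top [[464.42373994   0.         322.33354387]
 [  0.         464.42373994 239.15922285]
 [  0.           0.           1.        ]] [0.57934742 0.00925738 1.04400007] [[-0.02661076 -0.99907487  0.03378282]
 [-0.99907926  0.0254428  -0.03454398]
 [ 0.03365249 -0.03467095 -0.99883204]]
scene [[454.87023378   0.         319.36743209]
 [  0.         454.87023378 240.22132724]
 [  0.           0.           1.        ]] [ 1.0848476  -0.26229253  0.87421992] [[ 0.47016546  0.88250509  0.01136691]
 [ 0.73531272 -0.38455896 -0.55805878]
 [-0.48811847  0.2707382  -0.82972356]]
0.1 [ 9.77634412e-01  2.10310246e-01 -3.88893976e-05 -7.44692902e-04] 0.025
```

View pics/top0.png

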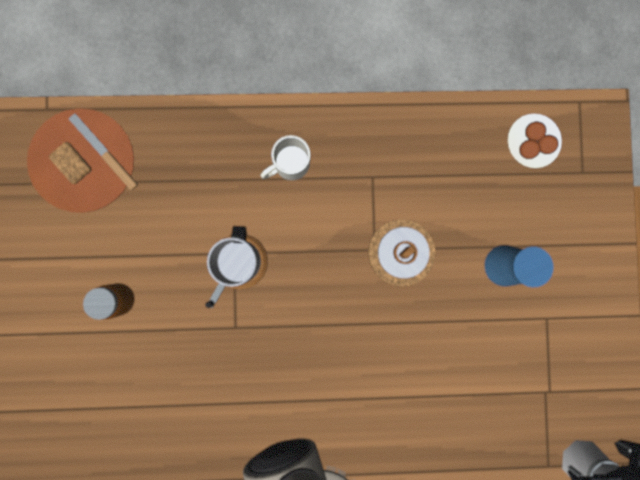

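View pics/scene0.png

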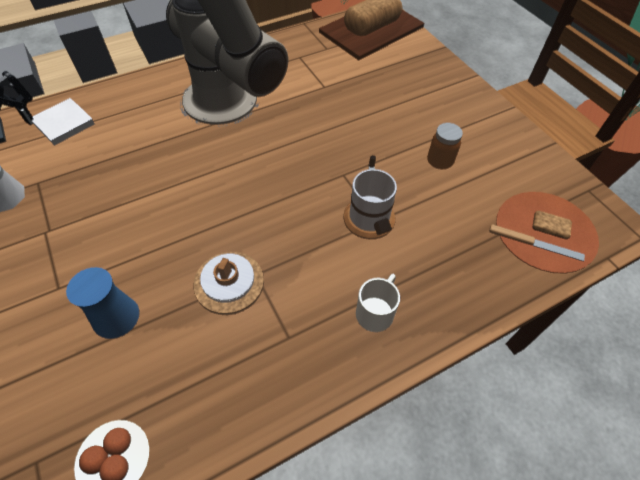

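The top view shows the canister mouth near (234,262), the black peg near (210,303), the nested lid near (404,252) with the tab near (405,250), the mug at (291,158), the jar at (100,303) and the jug at about (520,266). Next I measure these with depth and masks.

```bash
cat > meas.py <<'E'
import numpy as np,cv2
def load(n,pre=""):
    m=np.load(f"{n}_m.npz"); return np.load(f"{pre}{n}_p.npy"),np.load(f"{pre}{n}_d.npy"),m["K"],m["R"],m["t"]
def cloud(d,K,R,t):
    v,u=np.indices(d.shape); c=np.stack([(u-K[0,2])/K[0,0]*d,(v-K[1,2])/K[1,1]*d,d],-1)
    return (c-t)@R
def ray(uv,z,K,R,t):
    uv=np.atleast_2d(np.asarray(uv,float)); d=np.c_[(uv[:,0]-K[0,2])/K[0,0],(uv[:,1]-K[1,2])/K[1,1],np.ones(len(uv))]@R
    C=-R.T@t; return C+d*((z-C[2])/d[:,2])[:,None]
def proj(X,K,R,t):
    c=np.atleast_2d(X)@R.T+t; p=c@K.T; return p[:,:2]/p[:,2:]
def circ(P):
    A=np.c_[2*P[:,:2],np.ones(len(P))]; s=np.linalg.lstsq(A,(P[:,:2]**2).sum(1),rcond=None)[0]
    return s[:2],np.sqrt(s[2]+s[:2]@s[:2])
E
python3 - <<'E'
from meas import *
out=[]
for n in("top","scene"):
    p,d,K,R,t=load(n); P=cloud(d,K,R,t); P[d==0]=np.nan
    np.set_printoptions(precision=4,suppress=True)
    print(n,"table z",np.nanmedian(P[...,2][200:350,250:350]))
    can=ray((234,262),.12,*load("top")[2:])[0]; lid=ray((404,252),.04,*load("top")[2:])[0]
    print(can,lid)
    z=P[...,2]
    for nm,c,rad,z0,z1 in(("rim",can,.06,.112,.13),("plate",lid,.075,.028,.042),("collar",lid,.04,.050,.062),("tab",lid,.04,.075,.1),("coaster",lid,.09,.007,.018),("peg",can,.13,.095,.112)):
        m=(np.hypot(P[...,0]-c[0],P[...,1]-c[1])<rad)&(z>z0)&(z<z1); Q=P[m]
        if len(Q)<3: print(nm,len(Q));continue
        print(nm,len(Q),"mean",Q.mean(0),"circ",*circ(Q),"range",Q.min(0),Q.max(0))
    if n=="top": 
        out+=[p[220:320,180:280],p[205:305,355:455]]
    else: out+=[p[145:245,320:420],p[230:330,180:280]]
o=[cv2.resize(x,None,fx=3,fy=3,interpolation=cv2.INTER_CUBIC) for x in out]
cv2.imwrite("pics/crop0.png",np.vstack([np.hstack(o[:2]),np.hstack(o[2:])])[...,::-1])
E
```

```text
top table z 0.000712159143161786
[0.5698 0.153  0.12  ] [ 0.5807 -0.2025  0.04  ]
rim 350 mean [0.5694 0.1601 0.1195] circ [0.5701 0.158 ] 0.04574599039253837 range [0.5224 0.1103 0.1121] [0.6175 0.2062 0.1264]
plate 1711 mean [ 0.5797 -0.2015  0.035 ] circ [ 0.5798 -0.2032] 0.04208956404094778 range [ 0.5258 -0.2571  0.0285] [ 0.6337 -0.1476  0.0419]
collar 173 mean [ 0.58   -0.2025  0.0562] circ [ 0.5796 -0.203 ] 0.021908966339060774 range [ 0.555  -0.2275  0.0502] [ 0.6042 -0.1782  0.0615]
tab 95 mean [ 0.5797 -0.2016  0.0854] circ [ 0.5796 -0.202 ] 0.009059630209346492 range [ 0.568  -0.2154  0.0752] [ 0.5929 -0.1899  0.0901]
coaster 1437 mean [ 0.5794 -0.1971  0.0127] circ [ 0.5797 -0.2043] 0.06654975473226087 range [ 0.5052 -0.2776  0.007 ] [ 0.653  -0.1293  0.0179]
peg 168 mean [0.5479 0.1796 0.1047] circ [0.5397 0.1643] 0.058212881187509974 range [0.4791 0.1107 0.096 ] [0.6138 0.2146 0.112 ]
scene table z 0.0009494319114538316
[0.5698 0.153  0.12  ] [ 0.5807 -0.2025  0.04  ]
rim 395 mean [0.5717 0.1566 0.1183] circ [0.5708 0.1566] 0.045744118952215446 range [0.5219 0.1087 0.112 ] [0.6185 0.2053 0.1244]
plate 1547 mean [ 0.5872 -0.2055  0.0348] circ [ 0.5804 -0.2043] 0.04346375983332028 range [ 0.5247 -0.2598  0.0282] [ 0.6367 -0.1487  0.0418]
collar 200 mean [ 0.5868 -0.2054  0.0556] circ [ 0.581  -0.2045] 0.0208164637035246 range [ 0.5557 -0.2287  0.05  ] [ 0.6059 -0.18    0.062 ]
tab 111 mean [ 0.5831 -0.2048  0.0845] circ [ 0.5818 -0.205 ] 0.009261724470776563 range [ 0.5696 -0.2175  0.0753] [ 0.594  -0.1914  0.0895]
coaster 1344 mean [ 0.6019 -0.2077  0.0127] circ [ 0.5782 -0.2039] 0.06700144977533412 range [ 0.5051 -0.2784  0.0071] [ 0.6557 -0.1298  0.0178]
peg 456 mean [0.5639 0.1605 0.1036] circ [0.5585 0.1618] 0.05194976197127969 range [0.48   0.1088 0.0952] [0.6179 0.2126 0.1119]
```

View pics/crop0.png

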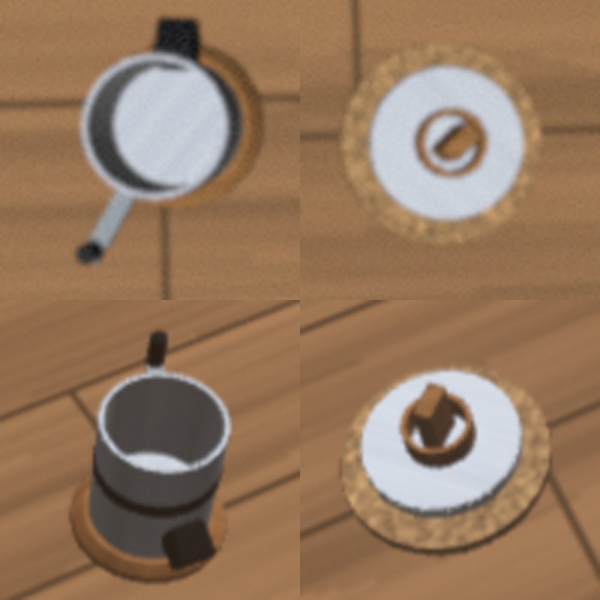

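Crops: peg tip at the lower left (crop px 90,252), tab running lower-left to upper-right inside the collar ring at (450,142), mouth ring clean. I'll take the peg, tab yaw and bystander positions from these.

Run:
```python
from meas import *
np.set_printoptions(precision=4,suppress=True)
can=np.array([.5702,.1578]); lid=np.array([.5803,-.2038])
for n in("top","scene"):
    p,d,K,R,t=load(n); P=cloud(d,K,R,t); z=P[...,2]; D=lambda c:np.hypot(P[...,0]-c[0],P[...,1]-c[1])
    m=(D(can)>.07)&(D(can)<.125)&(z>.097)&(z<.115)&(p.max(-1)<110); Q=P[m]
    c,_=cv2.minEnclosingCircle(Q[:,:2].astype(np.float32)); e=np.array(c)-can
    print(n,"peg",len(Q),Q.mean(0),c,"rad",np.hypot(*e),"ang",np.arctan2(e[1],e[0])%6.283)
    m=(D(lid)<.03)&(z>.079); Q=P[m]
    print(" tab",len(Q),Q.mean(0),cv2.minAreaRect((Q[:,:2]*1000).astype(np.float32)))
    w,v=np.linalg.eigh(np.cov(Q[:,:2].T)); print("  pca",np.sqrt(w*12),np.arctan(v[1,1]/v[0,1]))
    m=(z>.06)&(D(can)>.12)&(D(lid)>.09)&(P[...,0]>.3)&(P[...,0]<.9)&(np.abs(P[...,1])<.6)
    for i,(k) in enumerate(cv2.connectedComponentsWithStats(m.astype(np.uint8))[2][1:],1):
        if k[4]>60:
            q=P[k[1]:k[1]+k[3],k[0]:k[0]+k[2]][m[k[1]:k[1]+k[3],k[0]:k[0]+k[2]]]; print("  by",k[4],q.min(0),q.max(0))
```

```text
top peg 40 [0.4865 0.2071 0.1049] (0.48603394627571106, 0.20796333253383636) rad 0.09798104168878868 ang 2.604116325035498
 tab 89 [ 0.58   -0.2021  0.086 ] ((579.5324096679688, -201.949462890625), (13.153982162475586, 26.92706871032715), 44.55466079711914)
  pca [0.0139 0.0277] -0.7865964989282961
  by 189 [ 0.5793 -0.5177  0.0601] [0.8551 0.0093 1.044 ]
  by 188 [ 0.5793 -0.5431  0.06  ] [0.8267 0.0093 1.044 ]
  by 466 [ 0.5793 -0.0012  0.0601] [0.8283 0.0994 1.044 ]
  by 190 [ 0.7808 -0.5023  0.06  ] [ 0.8138 -0.4671  0.0708]
  by 1800 [ 0.5044 -0.4799  0.0605] [0.5839 0.0093 1.044 ]
  by 1155 [0.4592 0.0093 0.06  ] [0.5793 0.4563 1.044 ]
scene peg 34 [0.4879 0.2052 0.1049] (0.48650991916656494, 0.20493409037590027) rad 0.09605025822698467 ang 2.6286730815934853
 tab 97 [ 0.5823 -0.2044  0.0855] ((581.1049194335938, -204.30186462402344), (14.200562477111816, 27.322345733642578), 46.87623596191406)
  pca [0.0141 0.0281] -0.8209194472428625
  by 731 [0.4629 0.3864 0.0601] [0.5309 0.456  0.1055]
  by 2303 [ 0.504  -0.4802  0.06  ] [ 0.5851 -0.4004  0.1395]
  by 725 [ 0.7491 -0.0038  0.06  ] [0.8292 0.0988 0.0891]
  by 342 [ 0.7824 -0.5035  0.0601] [ 0.8187 -0.4686  0.0699]
  by 353 [ 0.7934 -0.5433  0.06  ] [ 0.8358 -0.5097  0.0701]
  by 370 [ 0.8155 -0.5173  0.06  ] [ 0.8559 -0.484   0.071 ]
```

```bash
cat > h.py <<'E'
import numpy as np
from workcell import r,command_gripper,optics
def q(y): return [float(np.cos(y/2)),float(np.sin(y/2)),0.,0.]
CAN=np.array([.5702,.1578]); LID=np.array([.5803,-.2036]); TY=-.80; PEG=2.615
def arc(a,z): return [float(CAN[0]+.098*np.cos(a)),float(CAN[1]+.098*np.sin(a)),z]
E
python3 - <<'E'
from h import *
np.set_printoptions(precision=2,suppress=True)
for nm,p,y in(("a",arc(PEG-.32,.111),PEG-.32-np.pi/2),("b",arc(PEG+.75,.111),PEG+.75-np.pi/2),("lid",[*LID,.086],TY),("can",[*CAN,.18],TY)):
    for k in(-1,0,1):
        s=r.solve_ik(p,q(y+k*np.pi)); print(nm,k,s if s is None else np.array(s))
E
```

```text
a -1 [ 0.29  0.55  1.63 -0.    0.96 -2.  ]
a 0 [ 0.29  0.55  1.63 -0.    0.96  1.14]
a 1 [ 0.29  0.55  1.63 -0.    0.96 -2.  ]
b -1 [ 0.12  0.46  1.8  -0.    0.88  3.04]
b 0 [ 0.12  0.46  1.8  -0.    0.88 -0.1 ]
b 1 [ 0.12  0.46  1.8  -0.    0.88  3.04]
lid -1 [-0.46  0.67  1.47 -0.    1.   -1.23]
lid 0 [-0.46  0.67  1.47 -0.    1.    1.91]
lid 1 [-0.46  0.67  1.47 -0.    1.   -1.23]
can -1 [ 0.14  0.53  1.44 -0.    1.17 -0.63]
can 0 [ 0.14  0.53  1.44 -0.    1.17  2.51]
can 1 [ 0.14  0.53  1.44 -0.    1.17 -0.63]
```

Run:
```python
from h import *
np.set_printoptions(precision=3,suppress=True)
Z=.110
command_gripper(0.0,30)
a=PEG-.33; r.reach(arc(a,.25),q(a-np.pi/2)); r.move_straight(arc(a,Z),speed=.2)
print(r.read_state()["time_s"])
hit=False
while a<PEG+.95:
    a+=.12 if a<PEG+.5 else .04
    hit=r.move_straight(arc(a,Z),q(a-np.pi/2),speed=.06,max_force=9)
    s=r.read_state(); f=np.array(s["contact_force"]); e=np.array(s["eef_pos"])[:2]-CAN
    tg=np.array([-np.sin(a),np.cos(a)]); print(round(a-PEG,3),hit,"tcp",round(np.arctan2(e[1],e[0])%6.2832-PEG,3),"ft",round(f[:2]@tg,2),"fz",round(f[2],2))
    if hit or f[:2]@tg<-12: break
r.hold(.3)
p,d=optics.get_image("top"); np.save("l_top_p.npy",p); np.save("l_top_d.npy",d)
import cv2; cv2.imwrite("pics/lever.png",cv2.resize(p[200:340,160:320],None,fx=4,fy=4)[...,::-1])
print(r.read_state()["time_s"])
```

```text
4.425
-0.21 False tcp -0.217 ft -0.62 fz -0.58
-0.09 False tcp -0.098 ft -1.81 fz 0.61
0.03 False tcp 0.024 ft -0.59 fz 1.42
0.15 False tcp 0.145 ft -2.81 fz 1.03
0.27 False tcp 0.265 ft -2.95 fz 0.82
0.39 False tcp 0.385 ft -2.79 fz -0.21
0.51 False tcp 0.505 ft -3.75 fz 0.34
0.55 False tcp 0.546 ft -3.37 fz 0.6
0.59 False tcp 0.587 ft -4.94 fz 0.66
0.63 False tcp 0.628 ft -4.02 fz 1.46
0.67 False tcp 0.668 ft -4.09 fz 1.46
0.71 False tcp 0.702 ft -6.31 fz 0.93
0.75 False tcp 0.72 ft -19.45 fz 2.55
8.725
```

View pics/lever.png

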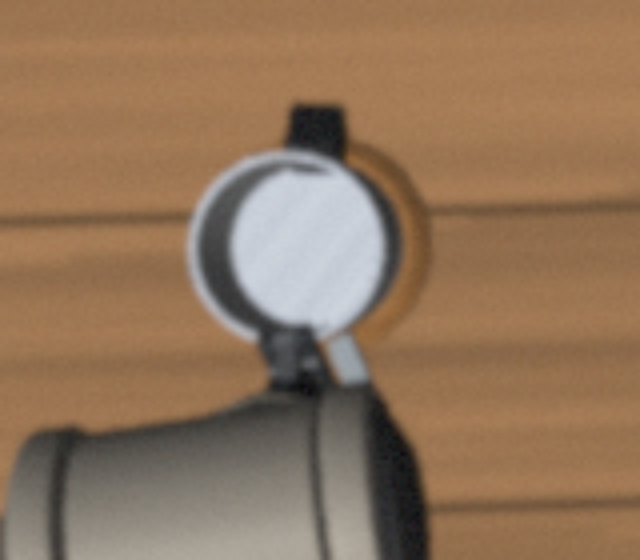

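The lever arm is at crop px (348,358), on the far side of home, and the force rose to 19 N at the expected angle, so it is at its stop. Now I back off along the arc and go to the lid.

Run:
```python
from h import *
import cv2
np.set_printoptions(precision=3,suppress=True)
from meas import load,cloud
Z=.110
for a in PEG+np.array([.45,.2,-.05,-.33]): r.move_straight(arc(a,Z),q(a-np.pi/2),speed=.1)
r.hold(.6); r.move_straight(arc(a,.2),speed=.25)
Y=TY+np.pi
command_gripper(.085)
r.reach([*LID,.20],q(Y)); 
p,d=optics.get_image("top"); np.save("l_top_p.npy",p); np.save("l_top_d.npy",d)
_,_,K,R,t=load("top"); P=cloud(d,K,R,t); D=np.hypot(*(P[...,:2]-CAN).transpose(2,0,1))
m=(D>.07)&(D<.125)&(P[...,2]>.097)&(P[...,2]<.115)&(p.max(-1)<110); e=P[m].mean(0)[:2]-CAN
print("peg",m.sum(),np.arctan2(e[1],e[0])%6.2832,np.hypot(*e))
h=r.move_straight([*LID,.086],speed=.12,max_force=10)
command_gripper(.0,60)
s=r.read_state(); print(h,s["time_s"],s["eef_pos"],s["grip_width"],s["grip_force"],s["contact_force"])
p,d=optics.get_image("scene"); cv2.imwrite("pics/grasp.png",cv2.resize(p[200:340,150:310],None,fx=4,fy=4)[...,::-1])
```

```text
peg 40 2.6093935236198194 0.09713298942539567
False 16.1417 [ 0.58  -0.204  0.086] 0.012796967875736441 61.42139554023743 [-0.417  0.939  1.294]
```

View pics/grasp.png

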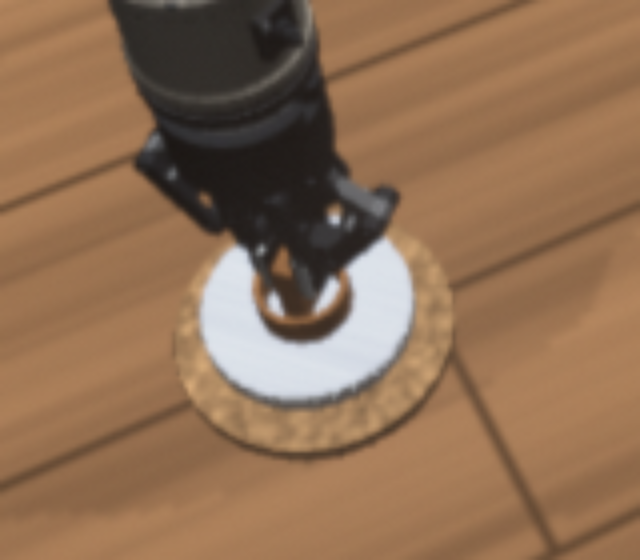

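The fingers hold the tab at crop px (290,275), above the collar ring at (300,300), and the peg is back home at 2.609 rad. Lifting and carrying next.

Run:
```python
from h import *
import cv2
np.set_printoptions(precision=4,suppress=True)
from meas import load,cloud,circ
def st(n):
    s=r.read_state(); print(n,round(s["time_s"],2),np.array(s["eef_pos"]),"w",round(s["grip_width"],4),"F",np.array(s["contact_force"]))
r.move_straight([*LID,.25],speed=.12); st("up")
r.move_straight([*CAN,.25],q(TY+np.pi),speed=.15); 
r.move_straight([*CAN,.208],speed=.08); r.hold(.3); st("over")
for n in("scene","top"):
    p,d=optics.get_image(n); _,_,K,R,t=load(n); P=cloud(d,K,R,t); z=P[...,2]
    D=np.hypot(*(P[...,:2]-CAN).transpose(2,0,1)); m=(D<.065)&(z>.148)&(z<.164)&(p.min(-1)>120); Q=P[m]
    print(n,m.sum(),Q.mean(0),Q.min(0),Q.max(0))
    if n=="scene": cv2.imwrite("pics/over.png",cv2.resize(p[90:250,290:450],None,fx=3.5,fy=3.5)[...,::-1])
```

```text
up 17.71 [ 0.58   -0.2035  0.2491] w 0.0129 F [ 0.2302  0.6331 -4.4563]
over 21.24 [0.5704 0.1578 0.2085] w 0.013 F [ 0.0964  0.0475 -4.1525]
scene 1138 [0.5784 0.1499 0.1572] [0.5132 0.1007 0.1507] [0.6255 0.2114 0.1637]
top 665 [0.5775 0.1213 0.1564] [0.5294 0.102  0.1485] [0.6235 0.148  0.1612]
```

View pics/over.png

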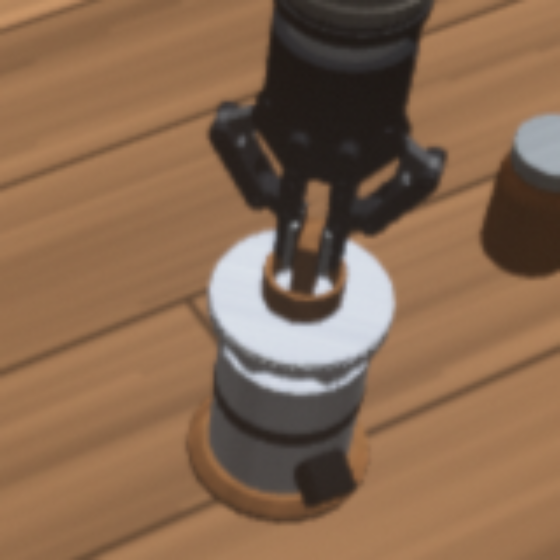

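The nested lid hangs level over the canister: plate at crop px (300,300), centre within about 1 mm of the mouth by depth. Lowering.

Run:
```python
from h import *
np.set_printoptions(precision=4,suppress=True)
def st(n):
    s=r.read_state(); print(n,round(s["time_s"],2),np.array(s["eef_pos"]),"w",round(s["grip_width"],4),"F",np.array(s["contact_force"]))
h=r.move_straight([*CAN,.1765],speed=.025,max_force=9); st(h); r.hold(.3); st("held")
from meas import load,cloud
for n in("scene","top"):
    p,d=optics.get_image(n); _,_,K,R,t=load(n); P=cloud(d,K,R,t); z=P[...,2]
    D=np.hypot(*(P[...,:2]-CAN).transpose(2,0,1)); m=(D<.065)&(z>.118)&(z<.142)&(p.min(-1)>120); Q=P[m]
    A=np.c_[Q[:,:2]-CAN,np.ones(len(Q))]; print(n,m.sum(),"plane",np.linalg.lstsq(A,Q[:,2],rcond=None)[0],Q.min(0),Q.max(0))
```

```text
True 22.36 [0.5702 0.1579 0.1801] w 0.0125 F [0.0377 0.945  5.0783]
held 22.66 [0.5702 0.1579 0.1801] w 0.0128 F [-0.1269  0.0911  6.3667]
scene 1094 plane [-0.0003  0.0016  0.129 ] [0.5132 0.0999 0.1216] [0.6264 0.211  0.1415]
top 576 plane [-0.0023  0.0002  0.1284] [0.5299 0.1027 0.1199] [0.6227 0.1449 0.1334]
```

Seated: TCP at 0.180 as expected, plate at 0.1285 and level. Release the tab, then take the collar.

Run:
```python
from h import *
import cv2
np.set_printoptions(precision=4,suppress=True)
def st(n):
    s=r.read_state(); print(n,round(s["time_s"],2),np.array(s["eef_pos"]),"w",round(s["grip_width"],4),"F",np.array(s["contact_force"]),"g",round(s["grip_force"],1))
command_gripper(.085); r.hold(.6); st("released")
from meas import load,cloud
p,d=optics.get_image("scene"); _,_,K,R,t=load("scene"); P=cloud(d,K,R,t); z=P[...,2]
D=np.hypot(*(P[...,:2]-CAN).transpose(2,0,1)); m=(D<.065)&(z>.118)&(z<.142)&(p.min(-1)>120); Q=P[m]
A=np.c_[Q[:,:2]-CAN,np.ones(len(Q))]; print(m.sum(),"plane",np.linalg.lstsq(A,Q[:,2],rcond=None)[0],Q.min(0),Q.max(0))
h=r.move_straight([*CAN,.155],speed=.05,max_force=8); st(h)
command_gripper(.03,40); st("grip")
p,d=optics.get_image("scene"); cv2.imwrite("pics/collar.png",cv2.resize(p[90:250,290:450],None,fx=3.5,fy=3.5)[...,::-1])
```

```text
released 24.05 [0.5693 0.1577 0.1786] w 0.085 F [-0.1593 -0.2693 -0.6776] g 0.0
1152 plane [-0.0003  0.0013  0.1289] [0.5133 0.1011 0.123 ] [0.6248 0.2106 0.1375]
False 24.73 [0.5702 0.1578 0.1548] w 0.0848 F [ 0.0495 -0.1283  0.203 ] g 0.0
grip 25.16 [0.5703 0.1578 0.1558] w 0.0489 F [-2.4372 -0.4607  5.3641] g 41.4
```

View pics/collar.png

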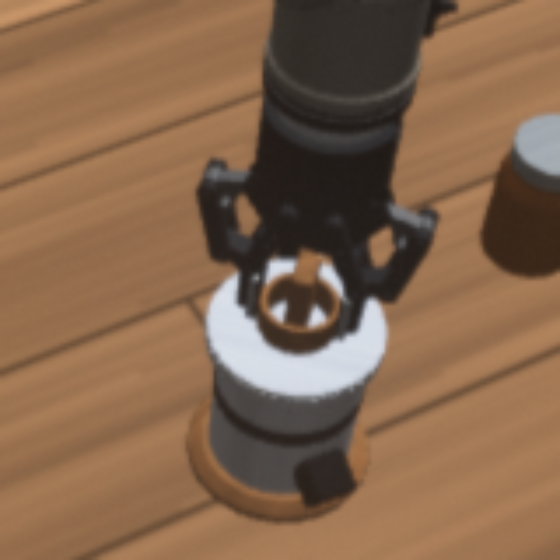

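The fingers grip the collar at crop px (300,300), with the tab standing free in the ring and the lid seated. Lifting the outer lid.

Run:
```python
from h import *
import cv2
np.set_printoptions(precision=4,suppress=True)
def st(n):
    s=r.read_state(); print(n,round(s["time_s"],2),np.array(s["eef_pos"]),"w",round(s["grip_width"],4),"F",np.array(s["contact_force"]),"g",round(s["grip_force"],1))
r.move_straight([*CAN,.185],speed=.03); st("a")
r.move_straight([*CAN,.252],speed=.06); r.hold(.5); st("b")
from meas import load,cloud
p,d=optics.get_image("scene"); _,_,K,R,t=load("scene"); P=cloud(d,K,R,t); z=P[...,2]
D=np.hypot(*(P[...,:2]-CAN).transpose(2,0,1))
for lo,hi in((.21,.245),(.118,.13)):
    m=(D<.065)&(z>lo)&(z<hi)&(p.min(-1)>100); Q=P[m]
    A=np.c_[Q[:,:2]-CAN,np.ones(len(Q))]; print(m.sum(),"plane",np.linalg.lstsq(A,Q[:,2],rcond=None)[0],Q.min(0),Q.max(0))
cv2.imwrite("pics/lift.png",cv2.resize(p[70:250,280:460],None,fx=3.3,fy=3.3)[...,::-1])
```

```text
a 26.36 [0.5701 0.1578 0.1848] w 0.049 F [ 0.0721 -0.2464 -1.2202] g 41.5
b 28.12 [0.5702 0.1578 0.252 ] w 0.0493 F [-1.2211  0.4059 -0.9443] g 41.5
1133 plane [-0.0176  0.0165  0.2252] [0.5155 0.1004 0.21  ] [0.6254 0.2122 0.2443]
864 plane [-0.004   0.0008  0.125 ] [0.5214 0.1085 0.1181] [0.6178 0.204  0.1299]
```

View pics/lift.png

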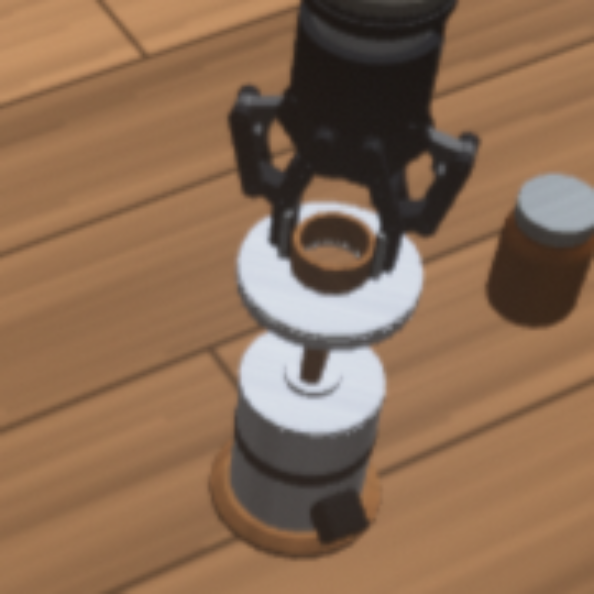

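The outer lid is held level at crop px (330,270). Its plate is at 0.225, so the skirt is about 31 mm above the tab. The inner lid is seated and level (flange top 0.125).

```bash
python3 -c "
from workcell import r
print(r.finish_job())"
```

```text
the job is handed in; nothing more can be done
None
```

Job handed in at about 28 s of the 72 s limit, verdict not returned: the lever reached its stop and sprang home, the inner lid is seated and level, and the outer lid is held level about 31 mm above the tab; the arm stayed well clear of the mug, jar and jug.

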